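# Make up the kit tray for the next black strap

## Task

Make up the kit tray for stitching the next black strap: stand the spool of black thread in the round bore, lay the cake of beeswax in the wide shallow dish, put the plain metal ring over the post, and lay the wooden-handled knife in the long trough, each fully down in its own block. The larger spool of tan thread and the yellow tape measure, which look much like the black spool and the wax, belong to another job: leave them where they are.

Things in the scene. Friction and masses are not known exactly. Their poses are not given: they have to be found in the camera images.
- black_spool: Spool of black thread with brown wooden end discs and a small black paper label on top, standing upright; 40 mm across the discs, 45 mm tall, about 50 g. Origin at the centre of its underside, z up along its axis. To go in bore_block.
- wax_cake: Round flat cake of dull ochre beeswax, plain top, 58 mm in diameter, 19 mm thick, about 50 g, lying flat. Origin at the centre of its underside. To go in dish_block.
- saddle_ring: Plain round metal saddle ring, looking pale grey to white, no bar across it, lying flat; 48 mm outside, about 28 mm clear inside, 8 mm thick, 30 g. Origin at the centre of its underside. To go over the post of post_block.
- knife: Knife with riveted wooden handle lying flat; 171 mm long, 60 g. Origin midway along it at the underside; its y axis runs along it to the blade tip. Handle: y = -86 to -6 mm, 25 mm wide (x), 15 mm thick. Blade: 22 mm wide, 2 mm thick, to y = +86 mm, 7 mm clear of the surface. Balances near y = -35 mm: grip there, across the handle. To go in trough_block, either way round.
- tan_spool: Look-alike that stays: larger spool of tan thread with wooden end discs and a small tan paper label on top, standing upright; 46 mm across, 52 mm tall. Origin at the centre of its underside. Do not move it.
- tape_measure: Look-alike that stays: round bright yellow tape measure with a grey disc on top and a white tab at its rim, lying flat; 56 mm across, 74 mm long with the tab, 17 mm thick. Origin midway along the 74 mm at the underside; the round case is centred at its own y = +9 mm, the tab points to -y. Do not move it.
- bore_block: Square pale wood block, 80 x 80 x 22 mm, with a round bore in the middle: 48 mm wide, 4 mm bevel at the mouth, 16 mm deep, blue felt floor at z = 6 mm. Origin at the centre of its underside, 8 mm above the bench; z up. It is fixed in a dark wooden tray, one of a row of three square blocks 86 mm apart along their y axes, whose order changes; all blocks share the tray's yaw.
- dish_block: Square pale wood block, 80 x 80 x 22 mm, with a wide shallow round dish: 66 mm in diameter with a 3 mm bevel, 8 mm deep, blue felt floor at z = 14 mm. Origin at the centre of its underside, 8 mm above the bench. Fixed in the tray's row of three. The tray measures 164 x 276 mm, its rim stands 32 mm above the bench, and a brass handle stands 16 mm out from each short end.
- post_block: Square pale wood block, 80 x 80 x 22 mm, with a tapered, turned brown wooden post in its middle on a blue felt disc: 16 mm wide at the foot, 15 mm halfway up, 10 mm near the rounded tip, standing 20 mm above the block's top (top at z = 22 mm, tip at z = 42 mm). Origin at the centre of its underside, 8 mm above the bench. Fixed in the tray's row of three.
- trough_block: Long pale wood block, 52 x 252 x 22 mm, with a long trough: 34 mm wide (x), 192 mm long (y), 4 mm bevel, 10 mm deep, blue felt floor at z = 12 mm. Origin at the centre of its underside, 8 mm above the bench; y axis along the trough. Fixed in the tray, its middle line 74 mm from that of the row of three, on their -x side.
Things that resemble listed ones, but are neither listed nor needed, are in the scene too. Leave any blue or purple look-alike of the black_spool alone. What is shaped like the wax_cake but pink is not meant.

How it is judged:
By the outcome, as a careful person would: the job done as asked, in the order asked, and still so for the second after the job is handed in, with the robot touching nothing.
It also fails if it takes over 93 s, if anything falls off the work surface, if the arm or the gripper's body presses on something with over 40 N, if the wrist force passes 120 N, or if a joint passes its speed limit or range.

## Robot

A 6-joint arm with a two-finger parallel gripper is mounted at the origin on a cart in front of the work surface, level with it; the furniture and walls round the work are solid. World frame = base frame: x ahead of the robot, y to its left, z up, the work surface at z = 0. Lengths are in mm, angles in degrees, forces in N, time in s.
With the tool pointing down it reaches from about 350 to 850 mm from the base axis. Payload 8.1 kg.
Tool frame: the origin (TCP) lies at the very end of the fingers, on their centre line; the grasp point (between the pads) lies r.tcp_to_grasp behind it (r.tcp_to_grasp is the distance from the TCP to the grasp point, in mm); z points along the fingers, y is the line along which they close (so a half turn about z gives the same grasp; the last joint's range is limited). The gripper opens to 85 mm and grips with 20 to 120 N. Pads are 22 mm wide; open, the fingers measure 114 mm over their backs; the gripper's body (76 mm by 85 mm) begins 54 mm behind the grasp point. The pads swing forward as they close: fully open they stand 13 mm farther back than shut.
Start: joints at [68.388, 7.471, 85.268, -0, 87.261, -4.893], TCP at [172.584, 574.648, 231.292] pointing down, gripper open.
Joint ranges: [-169.43, 169.43], [-51.17, 129.36], [1.28, 143.12], [-76.62, 256.62], [0, 156.53], [-152.29, 152.29]. Speed limits (degrees/s): [136.94, 136.94, 159.86, 180, 180, 180].

## Interface

Orientations are given as [roll, pitch, yaw] about the fixed x, y, z axes, in that order (R = Rz(yaw) Ry(pitch) Rx(roll)).
In Python, from bench import sense, viewer, order, r gives the robot as it stands.
- The arm moves only by the tool carry_out, never from a script. Its argument "increments" is one flat list of numbers, 7 for each row, row after row: the shift along the tool's x, y, z as a fraction of full scale, then the turn, a rotation vector about the tool's x, y, z as a fraction of full scale, then the opening, from -1 (shut) to 1 (fully open). A call has exactly 10 rows; each row is the pose to reach, as a shift and turn from the pose commanded when the call began, along the tool's axes at that moment, turning the shorter way round; what a row does not reach only later rows make up. Full scale, the value 1, is 400 mm for a shift and 2 pi rad for a turn. A row lasts 1/8 s, in which the tool goes at most 62.5 mm and 10.7 degrees, less where a joint would pass 70% of its speed; a pose out of reach is approached as far as the arm can. A call with a number of a shift or a turn outside -1 to 1 is refused whole. A call with a gripper value outside its range is refused whole. The fingers move at their own pace and stop on an object; "force" is the grip in N (left out, the last holds). Time passes only in rows, so rows that repeat a pose let the fingers close, or fill a call up. It gives the time, the measured TCP pose, the force, the opening and the grip force at its end, in the units of the state.
- sense(): the state, without advancing time (a new reading comes with each control period).
- viewer.snapshot(name): name is "scene" or "top"; returns the picture (420x560x3 uint8, red, green, blue); there is no depth.
- viewer.get_calibration(name): a dict with "fx", "fy", "cx", "cy" (pixels), "k1" (the pictures are not rectified: a ray, as slopes to the right and down, at radius r is drawn at 1 + k1 r^2 times it, then the intrinsics apply), "R" (3x3) and "t" (3): a world point X has camera coordinates R X + t. Camera axes: x right, y down, z forward; pixel columns grow to the right and rows downward; lengths in mm; the calibration is good to about 2 mm. A picture is of the moment at which its call begins. get_calibration takes no time and is no camera call.
- order.hand_in(): hands the job in; it is judged then, once.
The state is a dict: "time": time; "joint_pos": joint angles; "qd": joint speeds; "joint_efforts": joint torques, N m; "tool_pos": TCP position; "tcp_rot": TCP orientation; "ft_force": force on the tool from outside, world axes, zero at the start; "wrist_torque": the same for the moment, N m; "finger_gap": finger opening in mm; "grip_force": force on a finger pad.
Only numpy, scipy, OpenCV 4.12 (cv2) and the standard library are available. Lean on these libraries where they do the work, as an engineer would, in place of code of your own. Each camera call takes 0.05 s, during which the arm holds its last target. There are 200 camera calls.

## Working session

There is one attempt and no reset: what is moved stays moved. The work goes in short steps, Python scripts to look and compute and a tool call to move; the robot and the scene stay as the last step left them, time stands still between calls to the robot, and variables do not carry over. Pictures are saved under pics/ and viewed, at most 17 in all, crops included, and the job is handed in when it is done.

Besides the shell and the picture viewer there is one more tool, called as name(argument=value, ...), one argument or row to a line, values as JSON. carry_out: Moves the arm, as the interface text tells. Its arguments: {"type":"object","properties":{"increments":{"type":"array"},"force":{"type":"number"}},"required":["increments"]}

```bash
ls; mkdir -p pics; python3 - <<'E'
from bench import sense, viewer, r
import cv2
print(sense(), r.tcp_to_grasp)
for n in("scene","top"):
    im=viewer.snapshot(n); cv2.imwrite(f"pics/{n}0.png",cv2.resize(im[:,:,::-1],(800,600),interpolation=cv2.INTER_CUBIC)); cv2.imwrite(f"{n}0_raw.png",im[:,:,::-1])
    print(n,viewer.get_calibration(n))
E
```

```text
pics
{'time': 0.0, 'joint_pos': array([ 6.83892806e+01,  7.51543205e+00,  8.53331037e+01, -1.37031093e-04,
        8.72594989e+01, -4.89187531e+00]), 'qd': array([ 0.0274816 , -0.02791595,  0.07473742,  0.10731897, -0.0107697 ,
       -0.04068585]), 'joint_efforts': array([ 5.38456407e-04, -5.69392884e+01, -5.00563216e+01, -6.60617434e-05,
        1.46046866e-02, -2.02289641e-05]), 'tool_pos': array([172.36343609, 574.11780541, 230.20438699]), 'tcp_rot': array([-1.79892347e+02, -9.07635557e-03,  1.63281154e+02]), 'ft_force': array([-0.09986523,  0.44184906, -0.31458462]), 'wrist_torque': array([ 0.01410123, -0.04989386,  0.03829366]), 'grip_force': 0.0, 'finger_gap': 85.40364590806057} 18.700000000000003
scene {'fx': 444.18666898882367, 'fy': 444.18666898882367, 'cx': 281.41862741500375, 'cy': 206.1300828123214, 'k1': 0.0017768080088700672, 'R': array([[ 0.8780968 , -0.47846556, -0.00408905],
       [-0.23130959, -0.41699555, -0.8789827 ],
       [ 0.41885783,  0.77277773, -0.47683613]]), 't': array([-435.97309149,  155.04430652,  918.78828221])}
top {'fx': 398.3301960526164, 'fy': 398.3301960526164, 'cx': 279.69733206462263, 'cy': 209.28394753769172, 'k1': -0.10627868906153216, 'R': array([[ 0.01875188, -0.99979166,  0.00806263],
       [-0.99421612, -0.019499  , -0.10561292],
       [ 0.10574813, -0.00603556, -0.99437463]]), 't': array([ -17.97626793,  506.9531548 , 1001.1609458 ])}
```

View pics/scene0.png

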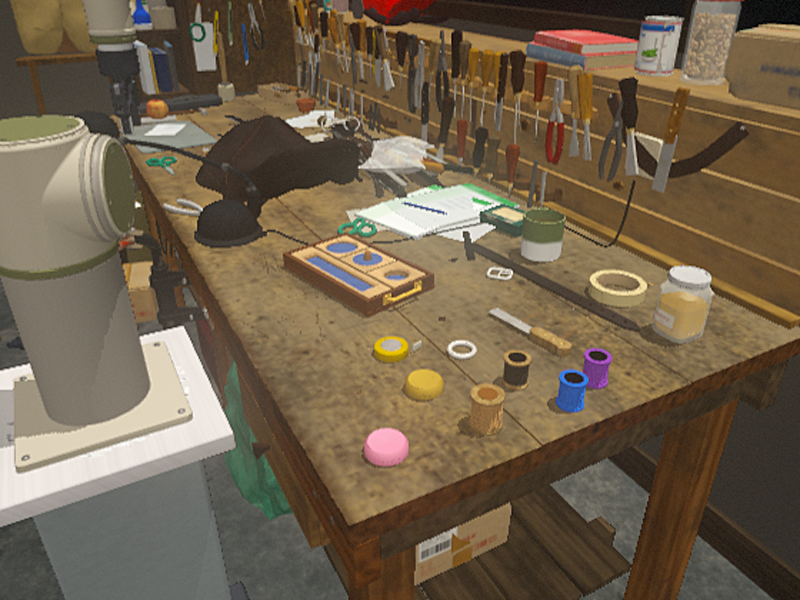

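View pics/top0.png

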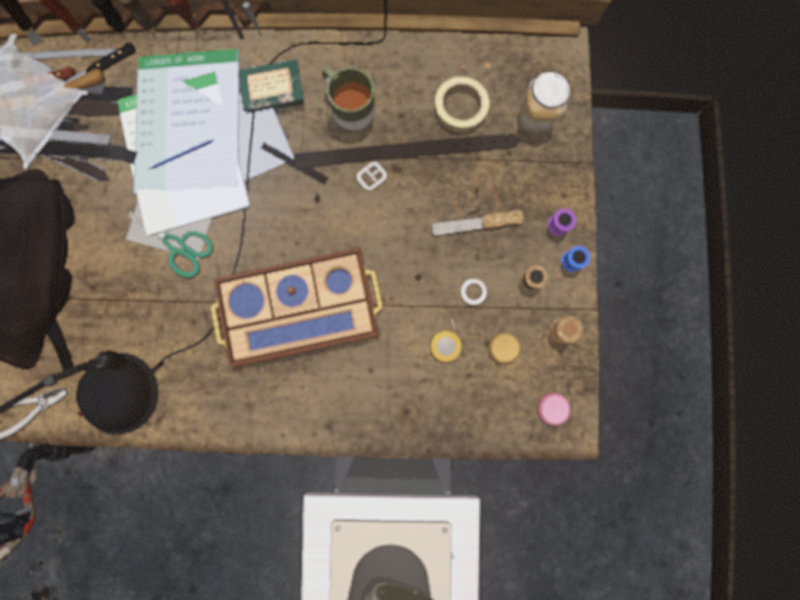

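The views show the candidates. In 800x600 picture pixels:
- **Spools (top view):** black (536,278), tan (568,330), blue (577,259) and purple (562,222). The black one with wooden discs and the smaller size fits.
- **Ochre discs:** wax (504,348) has a plain top. The yellow tape (446,346) has a grey disc and a tab, and the pink cake is at (555,409).
- **Rings:** plain ring (473,292). The buckle with a bar is at (372,176).
- **Tray order, left to right:** dish, post, bore, with the trough nearer the robot.

I'll confirm these in one enlarged crop.

```bash
cat > h.py <<'E'
import numpy as np, cv2
from bench import viewer
C={n:viewer.get_calibration(n) for n in("scene","top")}
def ray(n,u,v):
    c=C[n]; d=np.array([(u-c["cx"])/c["fx"],(v-c["cy"])/c["fy"]]); s=d.copy()
    for _ in range(20): s=d/(1+c["k1"]*(s@s))
    w=c["R"].T@np.array([s[0],s[1],1]); return -c["R"].T@c["t"], w/np.linalg.norm(w)
def on(n,uv,z):
    o,d=ray(n,*uv); return o+d*(z-o[2])/d[2]
def tri(a,b):
    o1,d1=ray("scene",*a); o2,d2=ray("top",*b)
    s=np.linalg.lstsq(np.stack([d1,-d2],1),o2-o1,rcond=None)[0]
    p,q=o1+s[0]*d1,o2+s[1]*d2; return (p+q)/2,np.linalg.norm(p-q)
def proj(n,X):
    c=C[n]; p=c["R"]@np.asarray(X,float)+c["t"]; s=p[:2]/p[2]; s=s*(1+c["k1"]*(s@s))
    return np.array([c["fx"]*s[0]+c["cx"],c["fy"]*s[1]+c["cy"]])
def snap(n): return cv2.cvtColor(viewer.snapshot(n),cv2.COLOR_RGB2BGR)
E
python3 - <<'E'
import cv2,numpy as np
s=cv2.imread("scene0_raw.png");t=cv2.imread("top0_raw.png")
a=cv2.resize(s[205:330,250:430],None,fx=4.4,fy=4.4,interpolation=cv2.INTER_CUBIC)[:,:800]
cv2.imwrite("pics/c1.png",a)
b=cv2.resize(t[140:300,295:420],(469,600),interpolation=cv2.INTER_CUBIC)
c=cv2.resize(s[160:225,195:310],(331,187),interpolation=cv2.INTER_CUBIC)
d=cv2.resize(t[170:260,145:272],(331,235),interpolation=cv2.INTER_CUBIC)
o=np.zeros((600,800,3),np.uint8);o[:,:469]=b;o[:187,469:]=c;o[200:435,469:]=d
cv2.imwrite("pics/c2.png",o)
E
```

```text
(no output)
```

View pics/c1.png

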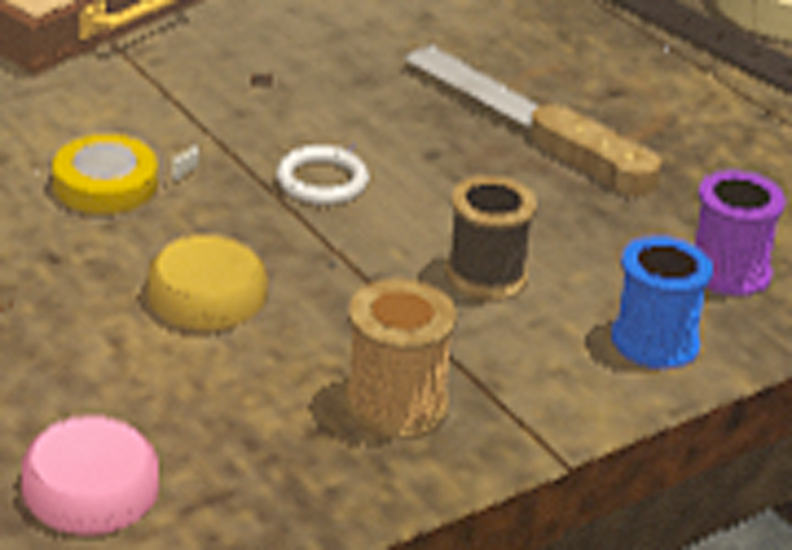

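View pics/c2.png

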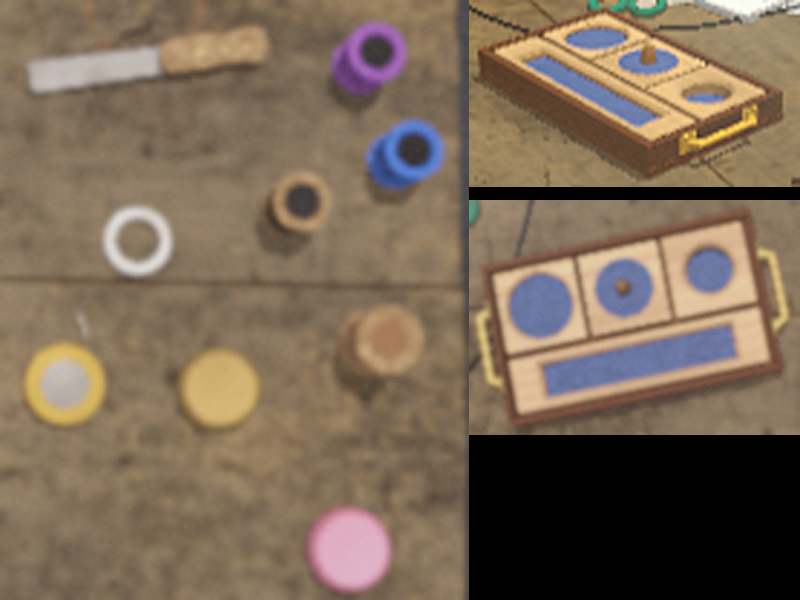

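The crops confirm the choices:
- **Black spool:** c1 (494,235), with a black label and wooden discs.
- **Wax:** c1 (208,283), plain top.
- **Ring:** c1 (322,175), no bar.
- **Knife:** handle at the right (600,150), blade tip at (415,55).

Next I'll measure positions.

```bash
cat > meas.py <<'E'
import sys
from h import *
I={"scene":cv2.imread("scene0_raw.png"),"top":cv2.imread("top0_raw.png")}
def blob(n,seed,f,R=30):
    im=I[n]; h,s,v=[c.astype(int) for c in cv2.split(cv2.cvtColor(im,cv2.COLOR_BGR2HSV))]
    m=f(h,s,v).astype(np.uint8); yy,xx=np.mgrid[:m.shape[0],:m.shape[1]]
    m[np.hypot(xx-seed[0],yy-seed[1])>R]=0
    k,l,st,ce=cv2.connectedComponentsWithStats(m,connectivity=4)
    cand=[i for i in range(1,k) if st[i,4]>15]
    i=min(cand,key=lambda i:np.min(np.hypot(*(np.argwhere(l==i)[:,::-1]-seed).T))-0.02*st[i,4])
    c=max(cv2.findContours((l==i).astype(np.uint8),cv2.RETR_EXTERNAL,cv2.CHAIN_APPROX_NONE)[0],key=len)
    e=cv2.fitEllipse(c); hull=cv2.moments(cv2.convexHull(c))
    return np.array(e[0]),e,st[i],(l==i),cv2.minAreaRect(c)
blue=lambda h,s,v:(h>105)&(h<130)&(s>70)&(v>60)
F={"spool_label":((362,250),(375,194),lambda h,s,v:(v<50),8),
"wax":((297,269),(353.5,243.5),lambda h,s,v:(h>17)&(h<30)&(s>125)&(v>110),18),
"ring":((323,245),(331.7,204),lambda h,s,v:(s<40)&(v>150),14),
"handle":((386,238),(353,153),lambda h,s,v:(h>10)&(h<25)&(s>85)&(v>125),22),
"blade":((356,224),(321,159),lambda h,s,v:(s<45)&(v>120),22),
"dish":((239,173),(172,210),blue,14),"post":((257,181),(204,203),blue,14),"bore":((277,192),(237.2,196),blue,11),
"trough":((238,190),(211,231),blue,45)}
if __name__=="__main__":
  for k,(a,b,f,R) in F.items():
    A=blob("scene",a,f,R if k!="wax" else 18);B=blob("top",b,f,R)
    p,g=tri(A[0],B[0])
    print(k,"sc",A[0].round(1),A[2],"top",B[0].round(1),np.round(B[1][1],1),B[2],"tri",p.round(1),"gap",g.round(1),"top z0",on("top",B[0],0).round(1))
  for k in("handle","blade","trough"):
    r_=blob("top",F[k][1],F[k][2],F[k][3])[4]; q=np.array([on("top",x,{"handle":12,"blade":9,"trough":20}[k]) for x in cv2.boxPoints(r_)])
    print(k,q.round(1).tolist())
E
python3 meas.py
```

```text
Traceback (most recent call last):
  File "meas.py", line 24, in <module>
    A=blob("scene",a,f,R if k!="wax" else 18);B=blob("top",b,f,R)
  File "meas.py", line 10, in blob
    i=min(cand,key=lambda i:np.min(np.hypot(*(np.argwhere(l==i)[:,::-1]-seed).T))-0.02*st[i,4])
ValueError: min() iterable argument is empty
```

```bash
python3 - <<'E'
import cv2
from meas import *
for n,(x,y) in (("scene",(362,250)),("top",(375,194))):
    hsv=cv2.cvtColor(I[n],cv2.COLOR_BGR2HSV); print(n); print(hsv[y-6:y+7,x-7:x+8,2])
for n,x,y in (("scene",297,265),("top",353,243),("scene",386,235),("top",353,153),("top",211,231),("scene",238,188),("top",237,196),("scene",277,193),("top",344,153),("top",325,158),("top",360,170)):
    print(n,x,y,cv2.cvtColor(I[n],cv2.COLOR_BGR2HSV)[y,x])
E
sed -i 's/v<50)/v<75)/' meas.py; python3 meas.py
```

```text
scene
[[134 129 129 141 141 134 133 133 131 129 121 127 137 140 140]
 [148 160 171 180 180 175 168 167 164 168 162 154 145 140 142]
 [172 194 177 182 177 172 169 168 177 179 188 187 168 158 142]
 [195 174  94  99  41  45  43  42  65  66 136 166 186 191 169]
 [187  95  43  52  58  60  57  58  54  51  47  68 144 196 202]
 [167  33  54  61  58  63  61  62  56  60  58  46  49 153 202]
 [197  80  50  59  61  58  61  58  65  61  59  58  45 111 200]
 [200 167  47  49  55  58  62  56  55  54  59  50  50 121 187]
 [193 210 147 108  49  47  48  51  48  52  44  60  91 185 191]
 [162 198 214 181 145 138 106 112 113 112 146 152 163 205 202]
 [ 98 157 197 194 198 194 173 179 178 177 204 203 189 189 179]
 [ 65  90 108 138 165 163 179 178 182 176 178 178 143 134  92]
 [ 64  65  73  95  86 101 102 104 115 103 103 101  89  71  54]]
top
[[143 153 167 173 170 157 149 152 160 170 180 179 172 157 145]
 [154 165 170 164 145 126 105 102 110 125 146 162 172 169 153]
 [152 169 165 143 109  87  72  68  69  78 103 139 166 176 163]
 [150 170 159 124  81  67  66  66  67  65  82 121 158 178 170]
 [157 173 154 111 
[... 690 characters left out ...]
238 188 [152  31 131]
top 237 196 [112  87 162]
scene 277 193 [111 102 187]
top 344 153 [ 17  93 189]
top 325 158 [ 14  17 193]
top 360 170 [ 16  73 123]
spool_label sc [361.8 249.6] [356 247  12   6  58] top [375.1 193.1] [5.9 6.6] [372 190   7   7  39] tri [ 551.7 -251.9   46.9] gap 0.2 top z0 [ 558.8 -263.5    0. ]Traceback (most recent call last):
  File "meas.py", line 24, in <module>
    A=blob("scene",a,f,R if k!="wax" else 18);B=blob("top",b,f,R)
                                                ~~~~^^^^^^^^^^^^^
  File "meas.py", line 10, in blob
    i=min(cand,key=lambda i:np.min(np.hypot(*(np.argwhere(l==i)[:,::-1]-seed).T))-0.02*st[i,4])
ValueError: min() iterable argument is empty
```

```bash
sed -i 's/v<75)/v<105)/; s/(s>125)&(v>110)/(s>95)\&(v>150)/; s/(h>17)&(h<30)/(h>16)\&(h<30)/; s/(s>85)&(v>125)/(s>75)\&(v>140)/' meas.py; python3 meas.py
```

```text
spool_label sc [361.6 249.5] [356 247  12   6  63] top [375.2 193.3] [7.7 8. ] [371 189   9   9  58] tri [ 551.  -252.    47.3] gap 0.1 top z0 [ 558.3 -263.9    0. ]
wax sc [297.4 268.3] [284 253  27  31 494] top [353.9 244. ] [19.6 24. ] [343 233  22  25 375] tri [ 422.4 -204.    13.5] gap 2.0 top z0 [ 421.8 -206.1    0. ]
ring sc [322.9 244. ] [313 238  21  13 144] top [331.1 203.7] [17.7 18.4] [322 195  19  19 194] tri [ 527.  -144.1    6.6] gap 0.1 top z0 [ 527.7 -145.     0. ]
handle sc [386.7 236.3] [371 228  32  17 206] top [351.6 152.4] [ 9.4 33.5] [338 147  29  12 258] tri [ 666.6 -198.5   14.5] gap 3.4 top z0 [ 668.8 -200.2    0. ]
blade sc [357.1 223.4] [342 215  30  18 156] top [318.5 158.2] [ 8.8 44.5] [302 152  36  13 305] tri [ 649.3 -109.9    8.7] gap 1.7 top z0 [ 650.7 -110.3    0. ]
dish sc [238.5 173.2] [229 171  20   6  89] top [172.1 210.2] [20.8 21.5] [162 199  22  23 381] tri [498.9 270.6  28.3] gap 0.8 top z0 [502.1 278.    0. ]
post sc [256.9 180.8] [247 177  20   8  87] top [204.  203.2] [18.5 19.3] [195 194  19  20 260] tri [518.7 186.8  33.1] gap 0.4 top z0 [522.4 193.1   0. ]
bore sc [276.5 193.5] [271 193  12   2  20] top [236.9 196.4] [13.8 14.5] [230 189  15  15 177] tri [538.4 103.7  24.8] gap 1.0 top z0 [542.2 106.1   0. ]
trough sc [237.9 191.6] [215 180  44  23 232] top [210.5 231. ] [ 10.2 104.7] [175 219  71  25 735] tri [449.4 168.4  23.6] gap 3.8 top z0 [448.8 173.1   0. ]
handle [[673.0, -158.3, 12.0], [686.8, -234.9, 12.0], [660.3, -238.5, 12.0], [646.7, -162.2, 12.0]]
blade [[654.4, -64.2, 9.0], [667.6, -157.5, 9.0], [642.7, -160.3, 9.0], [629.6, -67.3, 9.0]]
trough [[439.3, 265.0, 20.0], [481.9, 84.6, 20.0], [455.6, 78.2, 20.0], [413.1, 258.2, 20.0]]
```

```bash
python3 - <<'E'
from h import *
k=1/1.42857
print("lamp dome",tri((228*k,210*k),(118*k,390*k)))
print("lamp arm",tri((250*k,200*k),(105*k,362*k)))
print("tcp in top px",proj("top",(172,575,231))/k, "scene",proj("scene",(172,575,231))/k)
for p in [(172,575,300),(172,575,400),(100,300,500)]: print(p,proj("scene",p)/k,proj("top",p)/k)
print("cam top",(-C["top"]["R"].T@C["top"]["t"]).round())
print("blue",on("top",(410*1,(181.5)),52).round(),"tan",on("top",(568*k,330*k),52).round(),"tape",on("top",(446*k,346*k),17).round())
print("post tip",on("top",(204,202.5),50).round())
# expected feature reprojections
P=np.array([519.5,188.1]);y=np.array([-.2334,.9724]);x=np.array([.9724,.2334])
for n,z,q in(("dish22",22,P+86*y),("post30",30,P),("bore14",14,P-86*y),("trough20",20,P-74*x)):
    print(n,q.round(1),proj("top",(*q,z)).round(1),proj("scene",(*q,z)).round(1))
E
```

```text
lamp dome (array([328.99671787, 481.6329371 ,  71.91936869]), np.float64(8.813918189231865))
lamp arm (array([381.12467512, 502.85831172,  79.54498855]), np.float64(0.1949819180998392))
tcp in top px [  6.00651523 500.07937484] scene [133.24941083 137.53779404]
(172, 575, 300) [126.2479823  103.73143949] [-24.70479662 510.71250109]
(172, 575, 400) [115.4361262   51.54992833] [-76.65297193 528.38752273]
(100, 300, 500) [73.3651735   6.46183173] [ 83.96243464 651.87477173]
cam top [ 398.   -2. 1049.]
blue [ 583. -342.   52.] tan [ 455. -308.   52.] tape [424. -94.  17.]
post tip [518. 184.  50.]
dish22 [499.4 271.7] [172.3 210.4] [238.7 175. ]
post30 [519.5 188.1] [203.8 202.9] [256.9 181.6]
bore14 [539.6 104.5] [236.9 196.7] [277.  196.8]
trough20 [447.5 170.8] [210.1 231.1] [236.3 192.6]
```

carry_out(
  increments=[-0.068,-0.079,0,0,0,0.0163,1,-0.17,-0.198,0,0,0,0.0407,1,-0.272,-0.317,0,0,0,0.0652,1,-0.374,-0.436,0,0,0,0.0896,1,-0.476,-0.554,0,0,0,0.114,1,-0.578,-0.673,0,0,0,0.1384,1,-0.68,-0.792,0,0,0,0.1629,1,-0.765,-0.891,0,0,0,0.1832,1,-0.825,-0.96,0,0,0,0.1975,1,-0.85,-0.99,0,0,0,0.2036,1],
)

```text
time: 1.35
tool_pos: [384.6, 95.6, 231.0]
tcp_rot: [-180.0, 0.0, 89.7]
ft_force: [-0.2, -0.2, 0.2]
finger_gap: 85.1
grip_force: 0.0
```

carry_out(
  increments=[-0.07,0.034,0.02,0,0,0,1,-0.18,0.086,0.055,0,0,0,1,-0.3,0.143,0.09,0,0,0,1,-0.42,0.2,0.13,0,0,0,1,-0.54,0.258,0.17,0,0,0,1,-0.66,0.315,0.21,0,0,0,1,-0.77,0.368,0.245,0,0,0,1,-0.85,0.406,0.27,0,0,0,1,-0.875,0.418,0.278,0,0,0,1,-0.875,0.418,0.278,0,0,0,1],
)

```text
time: 2.6
tool_pos: [551.0, -252.3, 119.4]
tcp_rot: [-179.9, -0.1, 89.9]
ft_force: [0.8, -0.7, -0.3]
finger_gap: 85.2
grip_force: 0.0
```

```bash
python3 - <<'E'
from h import *
from bench import sense
s=sense(); print(s["tool_pos"],s["tcp_rot"],s["finger_gap"])
for n in("scene","top"): cv2.imwrite(n+"1.png",snap(n))
a=cv2.imread("scene1.png")[180:310,270:440]; b=cv2.imread("top1.png")[120:260,310:430]
o=np.zeros((600,800,3),np.uint8); o[:306,:400]=cv2.resize(a,(400,306),interpolation=3); o[:467,400:]=cv2.resize(b,(400,467),interpolation=3)
cv2.imwrite("pics/p1.png",o)
E
```

```text
[ 550.96816854 -252.28822915  119.42445772] [-1.79928048e+02 -5.48309842e-02  8.99449271e+01] 85.24542755162065
```

View pics/p1.png

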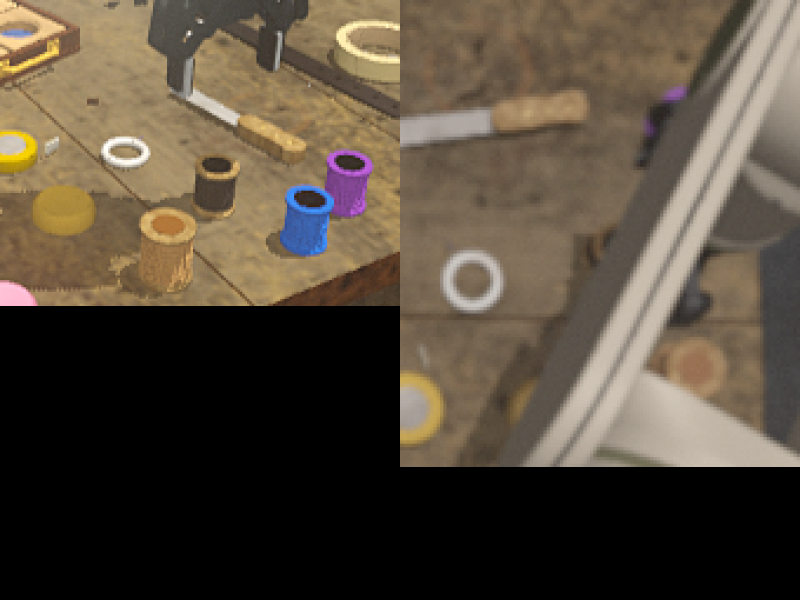

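The picture shows the fingers at p1 (182,90) and (272,60), straddling the black spool at (215,185) and clear of the blue one. Next I go down and grip.

carry_out(
  increments=[0,0,0.06,0,0,0,1,0,0,0.14,0,0,0,1,0,0,0.21,0,0,0,1,0,0,0.247,0,0,0,1,0,0,0.254,0,0,0,1,0,0,0.254,0,0,0,-1,0,0,0.254,0,0,0,-1,0,0,0.254,0,0,0,-1,0,0,0.254,0,0,0,-1,0,0,0.254,0,0,0,-1],
  force=30,
)

```text
time: 3.95
tool_pos: [552.2, -253.0, 19.9]
tcp_rot: [179.9, 0.1, 90.0]
ft_force: [-1.8, 1.6, 5.8]
finger_gap: 37.3
grip_force: 29.5
```

carry_out(
  increments=[0,0,-0.02,0,0,0,-1,0,0,-0.06,0,0,0,-1,0,0,-0.13,0,0,0,-1,0,0,-0.2,0,0,0,-1,0.05,0,-0.27,0,0,0,-1,0.15,0,-0.3,0,0,0,-1,0.27,-0.01,-0.3,0,0,0,-1,0.4,-0.02,-0.3,0,0,0,-1,0.49,-0.03,-0.3,0,0,0,-1,0.5,-0.03,-0.3,0,0,0,-1],
)

```text
time: 5.2
tool_pos: [539.5, -50.3, 139.7]
tcp_rot: [179.9, -0.0, 90.2]
ft_force: [-0.3, 0.0, -0.9]
finger_gap: 37.0
grip_force: 30.1
```

```bash
python3 - <<'E'
from h import *
from bench import sense
s=sense(); print(s["tool_pos"],s["finger_gap"],s["grip_force"])
a=snap("scene"); cv2.imwrite("scene2.png",a)
print(proj("scene",s["tool_pos"]))
u,v=proj("scene",s["tool_pos"]).astype(int); print(u,v)
cv2.imwrite("pics/p2.png",cv2.resize(a[max(v-60,0):v+60,u-70:u+70],(700,600),interpolation=3))
E
```

```text
[539.4998455  -50.25958678 139.73137077] 36.978119955636494 30.141347906319425
[307.5908869  175.52376831]
307 175
```

View pics/p2.png

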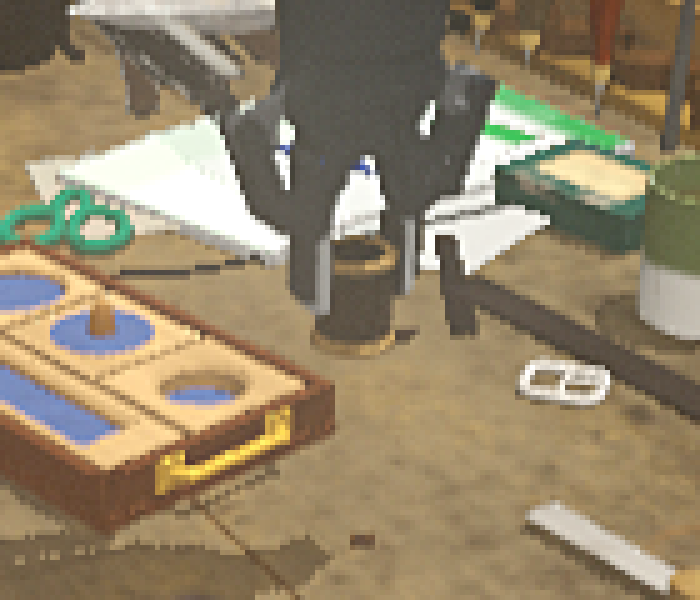

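carry_out(
  increments=[0.05,0,0,0,0,0,-1,0.16,0,0,0,0,0,-1,0.29,0,0,0,0,0,-1,0.375,0,0,0,0,0,-1,0.3925,0,0.02,0,0,0,-1,0.3925,0,0.1,0,0,0,-1,0.3925,0,0.17,0,0,0,-1,0.3925,0,0.21,0,0,0,-1,0.3925,0,0.23,0,0,0,-1,0.3925,0,0.23,0,0,0,-1],
)

```text
time: 6.5
tool_pos: [539.6, 104.2, 46.5]
tcp_rot: [-180.0, 0.0, 90.0]
ft_force: [0.3, 0.0, -0.2]
finger_gap: 36.8
grip_force: 30.2
```

```bash
python3 - <<'E'
from h import *
from bench import sense
s=sense(); print(s["tool_pos"],s["finger_gap"],s["grip_force"],s["ft_force"])
a=snap("scene"); b=snap("top")
u,v=proj("scene",(540,104.5,30)).astype(int)
o=np.zeros((600,800,3),np.uint8); o[:400]=0
o[:,:400]=cv2.resize(a[v-45:v+45,u-30:u+30],(400,600),interpolation=3)
u,v=proj("top",(540,104.5,30)).astype(int)
o[:,400:]=cv2.resize(b[v-45:v+45,u-30:u+30],(400,600),interpolation=3)
cv2.imwrite("pics/p3.png",o)
E
```

```text
[539.61372637 104.17080188  46.50615826] 36.750288601381136 30.160137098282576 [ 0.25063765  0.03204362 -0.15300666]
```

View pics/p3.png

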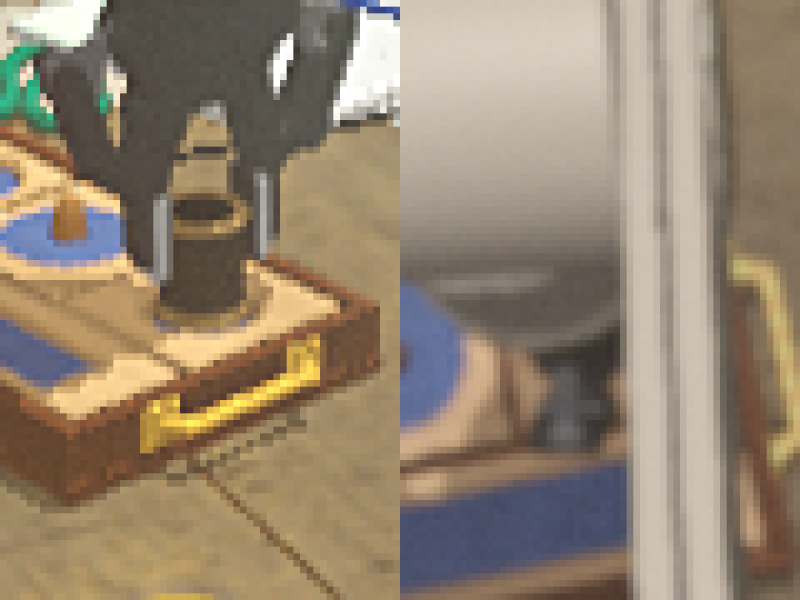

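The spool's base, at p3 left (210,315), sits centred on the bore mouth with no contact force. I'll lower it, release and rise.

carry_out(
  increments=[0,0,0.015,0,0,0,-1,0,0,0.0325,0,0,0,-1,0,0,0.0325,0,0,0,-1,0,0,0.0325,0,0,0,0.4,0,0,0.0325,0,0,0,0.4,0,0,0.0325,0,0,0,0.4,0,0,-0.02,0,0,0,0.4,0,0,-0.12,0,0,0,0.5,0,0,-0.22,0,0,0,1,0,0,-0.25,0,0,0,1],
)

```text
time: 7.85
tool_pos: [541.4, 104.7, 149.8]
tcp_rot: [179.7, -0.0, 90.0]
ft_force: [-0.2, 0.9, -0.4]
finger_gap: 85.2
grip_force: 0.0
```

```bash
python3 - <<'E'
from meas import *
from h import *
for s0,v0 in((90,140),(95,150),(100,140),(85,160),(85,170),(80,175)):
    A=blob("top",(353.5,244),lambda h,s,v:(h>15)&(h<30)&(s>s0)&(v>v0),20)
    print(s0,v0,A[2],A[0].round(1),np.round(A[1][1],1),np.argwhere(A[3]).mean(0)[::-1].round(1),on("top",A[0],17).round(1))
a=snap("scene"); b=snap("top"); cv2.imwrite("scene3.png",a)
u,v=proj("scene",(540,104.5,30)).astype(int)
o=np.zeros((500,800,3),np.uint8)
o[:,:400]=cv2.resize(a[v-35:v+25,u-24:u+24],(400,500),interpolation=3)
u,v=proj("top",(422,-204,20)).astype(int)
o[:,400:]=cv2.resize(b[v-30:v+30,u-24:u+24],(400,500),interpolation=3)
cv2.imwrite("pics/p4.png",o)
E
```

```text
90 140 [343 232  30  32 558] [355.8 247.8] [23.9 32.3] [355.8 247.2] [ 411.7 -207.7   17. ]
95 150 [343 233  22  25 376] [353.9 244. ] [19.6 24. ] [353.9 243.7] [ 421.5 -202.8   17. ]
100 140 [343 232  22  22 378] [353.5 242.9] [20.5 21.6] [353.5 242.9] [ 424.1 -201.7   17. ]
85 160 [344 233  20  21 327] [353.5 243. ] [19.3 19.7] [353.5 243. ] [ 424.  -201.7   17. ]
85 170 [344 234  20  19 306] [353.4 243.1] [18.6 19.2] [353.4 243.1] [ 423.8 -201.5   17. ]
80 175 [344 234  20  19 299] [353.5 243.1] [18.5 18.9] [353.5 243.1] [ 423.7 -201.7   17. ]
```

View pics/p4.png

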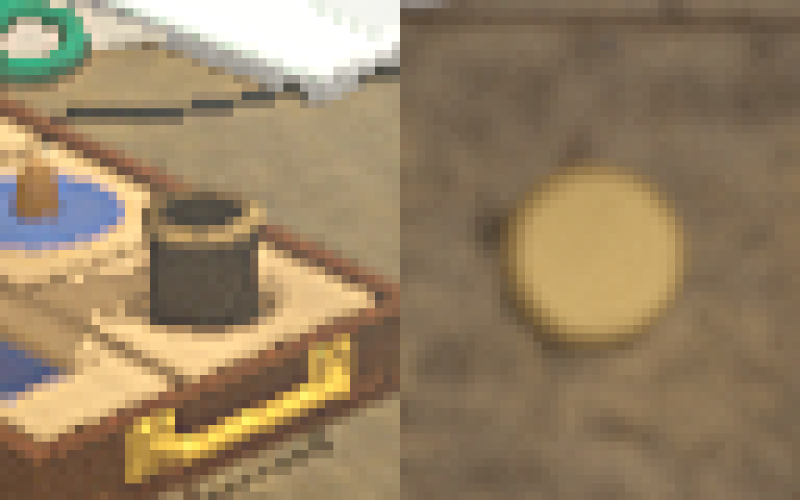

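p4 shows the black spool standing fully in the bore (left, 205,250) and the wax cleanly visible (right, 595,255). Now the wax.

carry_out(
  increments=[-0.06,-0.022,0,0,0,0,1,-0.17,-0.064,0,0,0,0,1,-0.3,-0.113,0.02,0,0,0,1,-0.43,-0.162,0.06,0,0,0,1,-0.56,-0.211,0.1,0,0,0,1,-0.67,-0.253,0.14,0,0,0,1,-0.74,-0.279,0.16,0,0,0,1,-0.766,-0.289,0.18,0,0,0,1,-0.766,-0.289,0.24,0,0,0,1,-0.766,-0.289,0.24,0,0,0,1],
)

```text
time: 9.2
tool_pos: [421.7, -200.0, 47.6]
tcp_rot: [-179.7, -0.2, 90.0]
ft_force: [0.1, 1.3, -0.4]
finger_gap: 85.6
grip_force: 0.0
```

```bash
python3 - <<'E'
from h import *
from bench import sense
s=sense(); print(s["tool_pos"],s["tcp_rot"])
a=snap("scene")
o=cv2.resize(a[210:310,240:340],(600,600),interpolation=3)
cv2.imwrite("pics/p5.png",o)
E
```

```text
[ 421.74797656 -200.01909951   47.63769758] [-179.72593171   -0.186636     89.99602218]
```

View pics/p5.png

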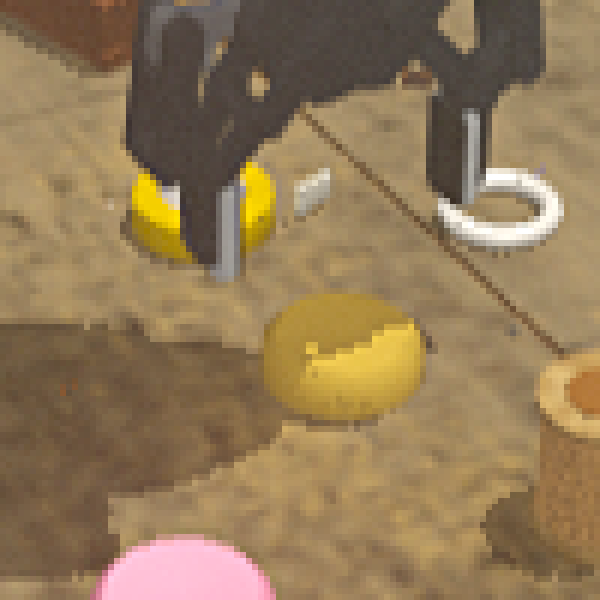

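The wax at p5 (342,355) lies midway between the fingertips (225,278) and (465,198). I'll go down and grip.

carry_out(
  increments=[0,0,0.04,0,0,0,1,0,0,0.09,0,0,0,1,0,0,0.114,0,0,0,1,0,0,0.114,0,0,0,1,0,0,0.114,0,0,0,-1,0,0,0.114,0,0,0,-1,0,0,0.114,0,0,0,-1,0,0,0.114,0,0,0,-1,0,0,0.114,0,0,0,-1,0,0,0.114,0,0,0,-1],
  force=30,
)

```text
time: 10.5
tool_pos: [424.6, -202.3, 6.1]
tcp_rot: [179.9, 0.0, 90.0]
ft_force: [-1.8, 1.3, 5.0]
finger_gap: 56.6
grip_force: 31.2
```

carry_out(
  increments=[0,0,-0.03,0,0,0,-1,0,0,-0.12,0,0,0,-1,0.03,0.005,-0.23,0,0,0,-1,0.12,0.02,-0.3,0,0,0,-1,0.25,0.05,-0.3,0,0,0,-1,0.39,0.08,-0.3,0,0,0,-1,0.53,0.11,-0.3,0,0,0,-1,0.67,0.14,-0.3,0,0,0,-1,0.81,0.17,-0.3,0,0,0,-1,0.88,0.189,-0.3,0,0,0,-1],
)

```text
time: 11.75
tool_pos: [499.8, 153.1, 126.1]
tcp_rot: [179.9, -0.0, 90.1]
ft_force: [0.3, -0.7, -0.3]
finger_gap: 56.7
grip_force: 32.2
```

carry_out(
  increments=[0.1,0,0,0,0,0,-1,0.22,0,0,0,0,0,-1,0.29,0,0,0,0,0,-1,0.304,0,0.02,0,0,0,-1,0.304,0,0.08,0,0,0,-1,0.304,0,0.15,0,0,0,-1,0.304,0,0.2,0,0,0,-1,0.304,0,0.2125,0,0,0,-1,0.304,0,0.2125,0,0,0,-1,0.304,0,0.2125,0,0,0,-1],
)

```text
time: 13.0
tool_pos: [500.5, 272.1, 41.2]
tcp_rot: [179.9, -0.0, 90.0]
ft_force: [0.8, 0.4, -0.9]
finger_gap: 56.2
grip_force: 32.2
```

```bash
python3 - <<'E'
from h import *
from bench import sense
s=sense(); print(s["tool_pos"],s["tcp_rot"],s["ft_force"])
a=snap("scene");cv2.imwrite("scene5.png",a)
o=np.zeros((500,800,3),np.uint8)
u,v=proj("scene",(499.4,271.7,35)).astype(int)
o=cv2.resize(a[v-35:v+25,u-40:u+40],(800,600),interpolation=3)
cv2.imwrite("pics/p6.png",o)
E
```

```text
[500.50204438 272.0546481   41.19307855] [ 1.79891415e+02 -4.36059498e-02  8.99821222e+01] [ 0.83853473  0.38665602 -0.86265136]
```

View pics/p6.png

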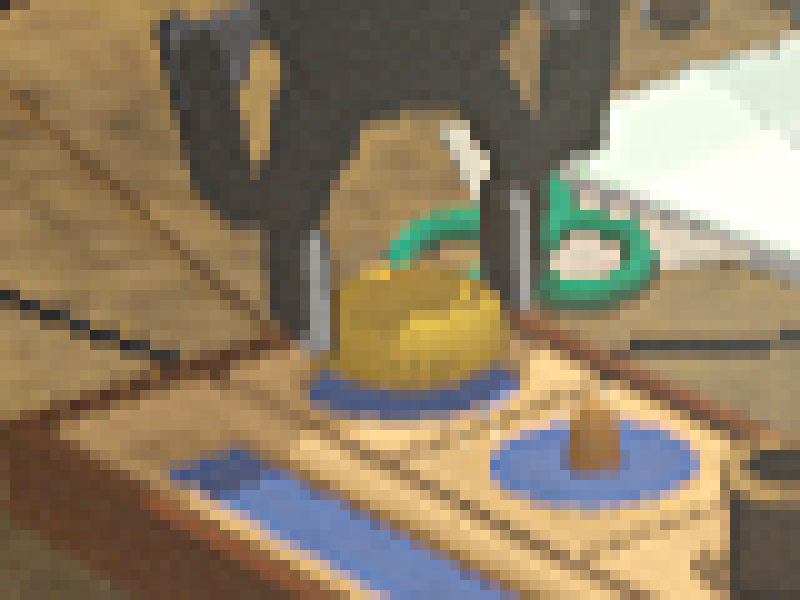

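The wax at p6 (417,330) is centred over the dish felt, which spans 308 to 520. I'll lower it and release.

carry_out(
  increments=[0,0,0.015,0,0,0,-1,0,0,0.03,0,0,0,-1,0,0,0.03,0,0,0,-1,0,0,0.03,0,0,0,0.7,0,0,0.03,0,0,0,0.7,0,0,0.03,0,0,0,0.7,0,0,-0.01,0,0,0,0.7,0,0,-0.11,0,0,0,0.8,0,0,-0.2,0,0,0,1,0,0,-0.2,0,0,0,1],
)

```text
time: 14.3
tool_pos: [502.5, 273.1, 125.5]
tcp_rot: [179.5, -0.2, 90.0]
ft_force: [-0.3, -0.5, -0.1]
finger_gap: 85.5
grip_force: 0.0
```

```bash
python3 - <<'E'
from h import *
from bench import sense
s=sense(); print(s["tool_pos"])
a=snap("scene");b=snap("top");cv2.imwrite("top6.png",b)
o=np.zeros((500,800,3),np.uint8)
u,v=proj("scene",(499.4,271.7,35)).astype(int)
o[:,:400]=cv2.resize(a[v-25:v+25,u-20:u+20],(400,500),interpolation=3)
u,v=proj("top",(530,-150,5)).astype(int)
o[:,400:]=cv2.resize(b[v-25:v+25,u-20:u+20],(400,500),interpolation=3)
cv2.imwrite("pics/p7.png",o)
E
sed -i 's/top0_raw/top6/' meas.py; python3 meas.py 2>&1 | grep -E "^(ring|handle|blade)"
```

```text
[502.53433337 273.05887062 125.49503171]
```

View pics/p7.png

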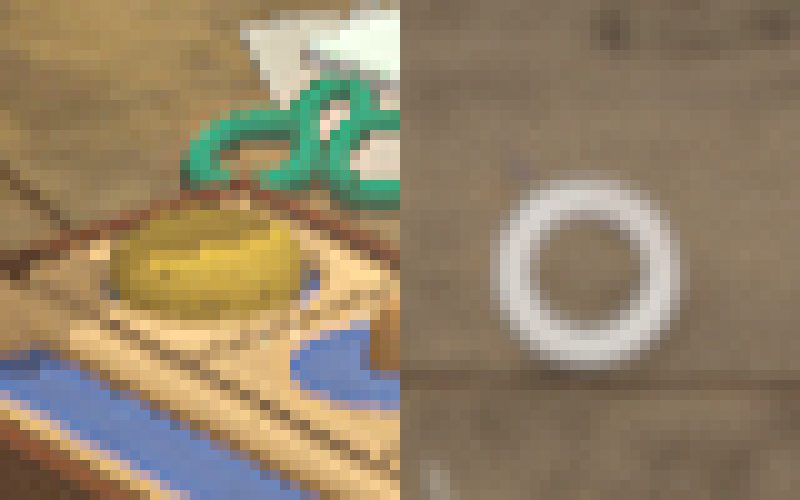

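```bash
python3 - <<'E'
from h import *
from scipy.optimize import brentq
u,v=proj("scene",(499.4,271.7,35)).astype(int)
for nm,mid,x,y,z in(("g85",(297.5,249.7),422.5,-200.5,48),("g57",(u-40+41.75,v-35+33.0),500,272,41),("g37",(237+73,115+60.4),539.5,-50.3,139.5)):
    zt=brentq(lambda q:proj("scene",(x,y,q))[1]-mid[1],0,250); print(nm,"tip z",zt,"setback",zt-z,"u err",mid[0]-proj("scene",(x,y,zt))[0])
E
```

```text
g85 tip z 58.448750104860224 setback 10.448750104860224 u err 1.1363421825433875
g57 tip z 44.412803555956096 setback 3.4128035559560956 u err 1.242432524994797
g37 tip z 140.0649776243158 setback 0.5649776243157874 u err 2.3965787739464304
```

carry_out(
  increments=[-0.08,0.005,0,0,0,0,1,-0.2,0.014,0,0,0,0,1,-0.33,0.023,0,0,0,0,1,-0.46,0.032,0,0,0,0,1,-0.59,0.041,0,0,0,0,1,-0.72,0.05,0.03,0,0,0,1,-0.85,0.06,0.08,0,0,0,1,-0.95,0.066,0.13,0,0,0,1,-1,0.069,0.17,0,0,0,1,-1,0.069,0.17,0,0,0,1],
)

```text
time: 15.65
tool_pos: [525.1, -128.4, 49.5]
tcp_rot: [-179.8, -0.1, 89.9]
ft_force: [-0.5, 0.8, 0.1]
finger_gap: 85.3
grip_force: 0.0
```

carry_out(
  increments=[-0.02,0,0.01,0,0,0,1,-0.04,0,0.04,0,0,0,1,-0.04,0,0.09,0,0,0,1,-0.04,0,0.12,0,0,0,1,-0.04,0,0.1295,0,0,0,1,-0.04,0,0.1295,0,0,0,0.4,-0.04,0,0.1295,0,0,0,-1,-0.04,0,0.1295,0,0,0,-1,-0.04,0,0.1295,0,0,0,-1,-0.04,0,0.1295,0,0,0,-1],
  force=30,
)

```text
time: 16.9
tool_pos: [527.7, -144.5, 1.3]
tcp_rot: [179.9, 0.0, 90.0]
ft_force: [-2.4, 1.2, 6.4]
finger_gap: 44.8
grip_force: 30.1
```

carry_out(
  increments=[0,0,-0.02,0,0,0,-1,0,0,-0.1,0,0,0,-1,0.02,0,-0.22,0,0,0,-1,0.11,-0.002,-0.3,0,0,0,-1,0.25,-0.006,-0.325,0,0,0,-1,0.39,-0.01,-0.325,0,0,0,-1,0.53,-0.013,-0.325,0,0,0,-1,0.67,-0.016,-0.325,0,0,0,-1,0.79,-0.019,-0.325,0,0,0,-1,0.8295,-0.0195,-0.325,0,0,0,-1],
)

```text
time: 18.15
tool_pos: [519.0, 190.2, 130.8]
tcp_rot: [180.0, -0.0, 90.2]
ft_force: [0.1, 0.1, -1.0]
finger_gap: 45.0
grip_force: 30.8
```

carry_out(
  increments=[0,0,0.01,0,0,0,-1,0,0,0.05,0,0,0,-1,0,0,0.11,0,0,0,-1,0,0,0.155,0,0,0,-1,0,0,0.175,0,0,0,-1,0,0,0.185,0,0,0,-1,0,0,0.185,0,0,0,-1,0,0,0.185,0,0,0,-1,0,0,0.185,0,0,0,-1,0,0,0.185,0,0,0,-1],
)

```text
time: 19.4
tool_pos: [519.5, 187.7, 56.5]
tcp_rot: [180.0, -0.0, 90.0]
ft_force: [-0.1, -0.0, -0.4]
finger_gap: 44.9
grip_force: 30.8
```

```bash
python3 - <<'E'
from h import *
from bench import sense
s=sense(); print(s["tool_pos"],s["finger_gap"],s["ft_force"])
a=snap("scene")
u,v=proj("scene",(519.5,188,45)).astype(int)
o=cv2.resize(a[v-30:v+30,u-40:u+40],(800,600),interpolation=3)
cv2.imwrite("pics/p8.png",o)
E
```

```text
[519.54173513 187.66556464  56.45532024] 44.92489828105171 [-0.10833924 -0.01118677 -0.35046678]
```

View pics/p8.png

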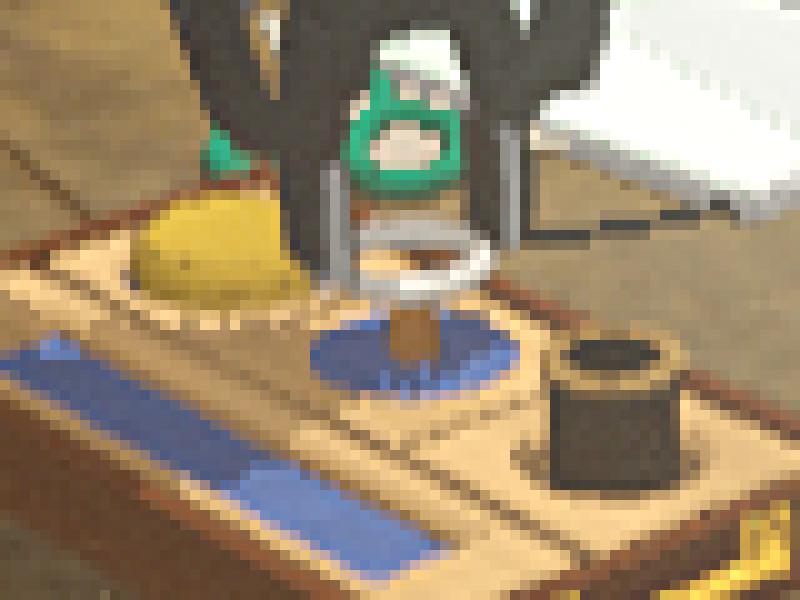

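The ring at p8 (425,258) sits around the post tip (414,330), about 3 mm to the right. I'll nudge it left while lowering, then release.

carry_out(
  increments=[0.004,-0.004,0.005,0,0,0,-1,0.004,-0.004,0.025,0,0,0,-1,0.004,-0.004,0.05,0,0,0,-1,0.004,-0.004,0.061,0,0,0,-1,0.004,-0.004,0.061,0,0,0,-1,0.004,-0.004,0.061,0,0,0,0.4,0.004,-0.004,0.061,0,0,0,0.4,0.004,-0.004,0.061,0,0,0,0.4,0.004,-0.004,0,0,0,0,0.4,0.004,-0.004,-0.1,0,0,0,0.4],
)

```text
time: 20.7
tool_pos: [516.1, 188.7, 95.0]
tcp_rot: [-179.8, 0.1, 90.0]
ft_force: [0.4, 0.4, 0.3]
finger_gap: 59.9
grip_force: 0.0
```

```bash
python3 - <<'E'
from h import *
from bench import sense
s=sense(); print(s["tool_pos"],s["finger_gap"])
a=snap("scene"); b=snap("top"); cv2.imwrite("top7.png",b); cv2.imwrite("scene7.png",a)
o=np.zeros((600,800,3),np.uint8)
u,v=proj("scene",(519.5,188,35)).astype(int)
o[:,:400]=cv2.resize(a[v-30:v+30,u-20:u+20],(400,600),interpolation=3)
u,v=proj("top",(660,-150,5)).astype(int)
o[:400,400:]=cv2.resize(b[v-20:v+20,u-45:u+45],(400,400*40//90),interpolation=3)[:400] if 0 else cv2.resize(b[v-40:v+40,u-40:u+40],(400,400),interpolation=3)
cv2.imwrite("pics/p9.png",o)
E
sed -i 's/top6/top7/; s/for k,(a,b,f,R) in F.items():/for k,(a,b,f,R) in F.items():\n    if k not in("handle","blade"): continue/' meas.py; python3 meas.py
```

```text
[516.13653242 188.70865793  94.96382546] 59.860970959028144
handle sc [386.7 236.3] [371 228  32  17 206] top [351.4 152.6] [ 8.6 33.6] [338 147  28  12 235] tri [ 666.5 -198.1   14.2] gap 4.2 top z0 [ 668.3 -199.6    0. ]
blade sc [357.1 223.4] [342 215  30  18 156] top [318.9 158.1] [ 8.7 44.2] [303 152  35  13 299] tri [ 649.1 -110.7    9.3] gap 1.0 top z0 [ 650.8 -111.4    0. ]
handle [[670.9, -158.7, 12.0], [683.8, -233.4, 12.0], [660.0, -236.5, 12.0], [647.3, -162.1, 12.0]]
blade [[654.1, -65.5, 9.0], [668.0, -157.3, 9.0], [643.5, -160.3, 9.0], [629.7, -68.8, 9.0]]
trough [[461.2, 172.4, 20.0], [482.0, 84.1, 20.0], [455.8, 77.7, 20.0], [435.0, 165.8, 20.0]]
```

View pics/p9.png

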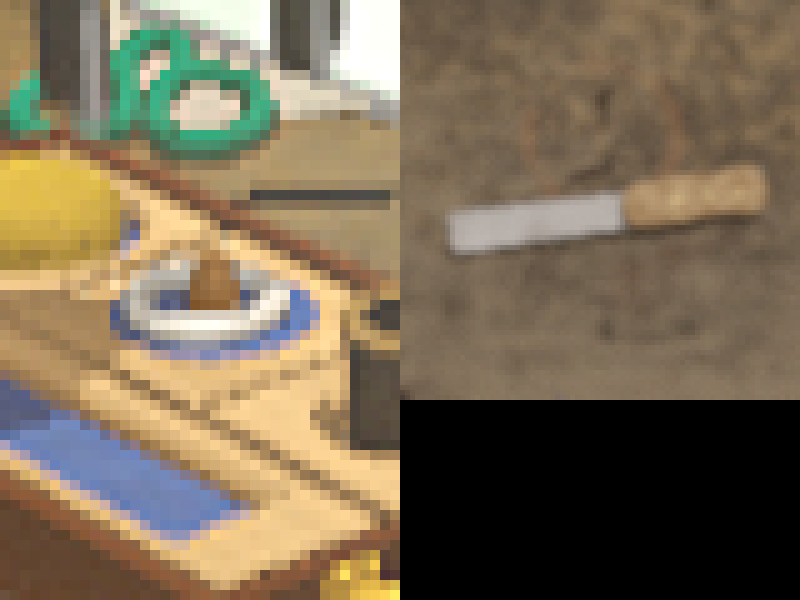

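The ring lies flat over the post, at p9 left (205,305). The knife is unmoved, with the handle at p9 right (695,195). I'll go to the knife.

carry_out(
  increments=[-0.06,0.023,-0.02,0,0,-0.002,1,-0.17,0.066,-0.02,0,0,-0.006,1,-0.3,0.116,-0.02,0,0,-0.01,1,-0.43,0.167,-0.02,0,0,-0.014,1,-0.56,0.217,0,0,0,-0.018,1,-0.69,0.268,0.03,0,0,-0.022,1,-0.81,0.314,0.06,0,0,-0.026,1,-0.91,0.353,0.08,0,0,-0.028,1,-0.937,0.3635,0.09,0,0,-0.028,1,-0.937,0.3635,0.09,0,0,-0.028,1],
)

```text
time: 22.05
tool_pos: [662.4, -185.8, 59.0]
tcp_rot: [-179.9, -0.1, 100.0]
ft_force: [-1.6, 0.5, -1.0]
finger_gap: 85.2
grip_force: 0.0
```

```bash
python3 - <<'E'
from h import *
from bench import sense
s=sense(); print(s["tool_pos"],s["tcp_rot"])
a=snap("scene"); cv2.imwrite("scene8.png",a)
cv2.imwrite("pics/p10.png",cv2.resize(a[180:270,330:430],(667,600),interpolation=3))
E
```

```text
[ 662.40601365 -185.83095097   58.95166991] [-1.79922497e+02 -5.89739621e-02  9.99911568e+01]
```

View pics/p10.png

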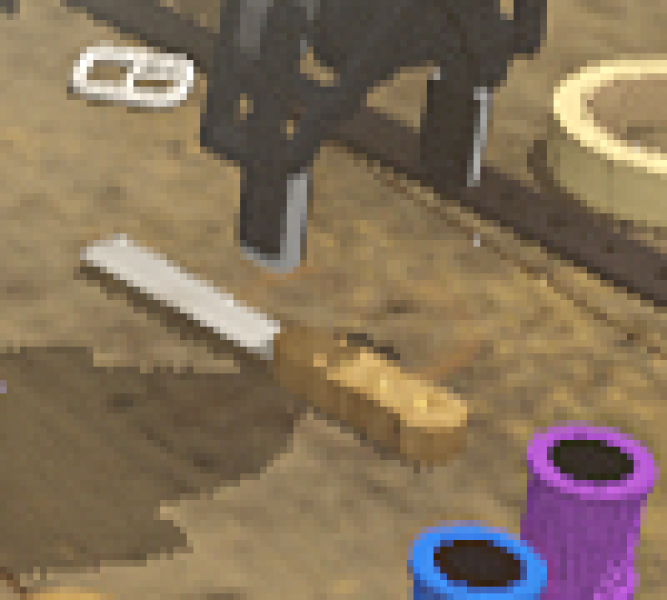

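The fingers straddle the handle from above, with tips at p10 (275,260) and (465,180). I'll grip the upper part of the handle, so the tips clear the block later.

carry_out(
  increments=[0,0,0.04,0,0,0,1,0,0,0.09,0,0,0,1,0,0,0.12,0,0,0,1,0,0,0.13,0,0,0,1,0,0,0.13,0,0,0,0.2,0,0,0.13,0,0,0,-1,0,0,0.13,0,0,0,-1,0,0,0.13,0,0,0,-1,0,0,0.13,0,0,0,-1,0,0,0.13,0,0,0,-1],
  force=50,
)

```text
time: 23.35
tool_pos: [663.7, -186.0, 9.1]
tcp_rot: [179.9, 0.0, 100.1]
ft_force: [0.2, 0.3, 6.0]
finger_gap: 22.1
grip_force: 49.6
```

carry_out(
  increments=[0,0,-0.02,0,0,0,-1,0,0,-0.1,0,0,0,-1,0.02,-0.008,-0.2,0,0,0,-1,0.1,-0.042,-0.28,0,0,0,-1,0.22,-0.092,-0.3,0,0,-0.002,-1,0.35,-0.146,-0.3,0,0,-0.004,-1,0.48,-0.2,-0.3,0,0,-0.006,-1,0.61,-0.255,-0.3,0,0,-0.008,-1,0.74,-0.309,-0.3,0,0,-0.0095,-1,0.86,-0.3595,-0.3,0,0,-0.0095,-1],
)

```text
time: 24.6
tool_pos: [459.8, 129.2, 128.2]
tcp_rot: [-180.0, -0.0, 103.5]
ft_force: [0.7, -1.1, 0.2]
finger_gap: 21.4
grip_force: 49.1
```

```bash
python3 - <<'E'
from bench import sense
import numpy as np
s=sense(); print(s["tool_pos"],s["tcp_rot"],s["finger_gap"])
x0=np.array([-.1750,.9846]);y0=np.array([.9846,.1750])
p=np.array([663.1,-185.6])+.86*400*x0-.3595*400*y0
yw=np.radians(90.015-0+10.08+.0095*360); print("cmd",p,np.degrees(yw))
x1=np.array([np.cos(yw),np.sin(yw)]);y1=np.array([np.sin(yw),-np.cos(yw)])
d=np.array([455.7,136.8])-p; print("need",d, d@x1/400,d@y1/400)
E
```

```text
[459.80139812 129.23707067 128.15265972] [-1.79993697e+02 -1.14690175e-02  1.03491922e+02] 21.39620210915469
cmd [461.31452 127.9374 ] 103.515
need [-5.61452  8.8626 ] 0.024823241500587366 -0.008469645290300974
```

carry_out(
  increments=[0.015,-0.005,0,0,0,0,-1,0.0248,-0.0085,0.02,0,0,0,-1,0.0248,-0.0085,0.08,0,0,0,-1,0.0248,-0.0085,0.14,0,0,0,-1,0.0248,-0.0085,0.19,0,0,0,-1,0.0248,-0.0085,0.21,0,0,0,-1,0.0248,-0.0085,0.21,0,0,0,-1,0.0248,-0.0085,0.21,0,0,0,-1,0.0248,-0.0085,0.21,0,0,0,-1,0.0248,-0.0085,0.21,0,0,0,-1],
)

```text
time: 25.85
tool_pos: [456.2, 136.8, 44.7]
tcp_rot: [179.9, 0.0, 103.5]
ft_force: [-0.5, -1.4, -0.2]
finger_gap: 22.0
grip_force: 49.1
```

```bash
python3 - <<'E'
from h import *
from bench import sense
s=sense(); print(s["tool_pos"],s["tcp_rot"],s["ft_force"])
a=snap("scene"); b=snap("top")
o=np.zeros((600,800,3),np.uint8)
o[:,:500]=cv2.resize(a[150:234,205:275],(500,600),interpolation=3)
u,v=proj("top",(447,171,30)).astype(int)
o[:300,500:]=cv2.resize(b[v-45:v+45,u-45:u+45],(300,300),interpolation=3)
cv2.imwrite("pics/p11.png",o)
E
```

```text
[456.17497659 136.83609506  44.72038414] [1.79933887e+02 4.22979195e-03 1.03488930e+02] [-0.51459308 -1.36776988 -0.2407767 ]
```

View pics/p11.png

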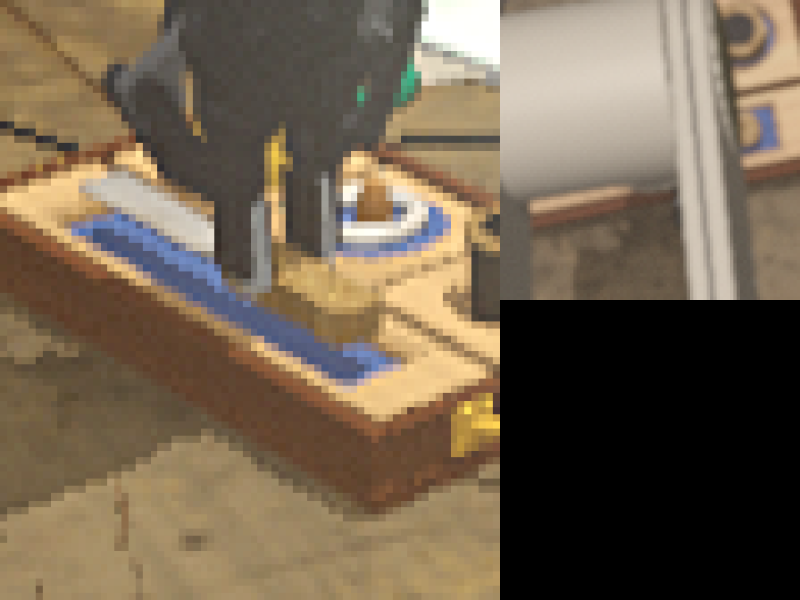

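```bash
python3 - <<'E'
from h import *
b=snap("top"); hsv=cv2.cvtColor(b,cv2.COLOR_BGR2HSV)
P=np.array([447.5,170.8]);y=np.array([-.2334,.9724]);x=np.array([.9724,.2334])
for L in(-96,-90,-84,-80,-76,-72,-68):
    row=""
    for w in range(-30,31,2):
        u,v=proj("top",(*(P+L*y+w*x),30)); p=cv2.getRectSubPix(b,(1,1),(float(u),float(v))); h,s,vv=cv2.cvtColor(p,cv2.COLOR_BGR2HSV)[0,0]
        row+=f"{'B' if 100<h<135 and s>50 else ('d' if vv<95 else ('h' if s>85 else 'w'))}"
    print(L,row)
for L,w,z in((-86,12.5,51),(-86,-12.5,51),(-86,0,51)):
    pass
# handle-top expectations seen on plane z=30 for centred knife
for w in(-12.5,12.5):
    u=proj("top",(*(P-82*y+w*x),49)); q=on("top",u,30)[:2]-P; print(w,"seen at L,w",q@y,q@x)
u,v=proj("top",(*(P-82*y),35)).astype(int)
cv2.imwrite("pics/p12.png",cv2.resize(b[v-15:v+15,u-15:u+15],(600,600),interpolation=3)); print(u,v,proj("top",(*(P-82*y+12.5*x),49)),proj("top",(*(P-82*y-12.5*x),49)),proj("top",(*(P-96*y+17*x),20)),proj("top",(*(P-96*y-17*x),20)))
E
```

```text
-96 hhhhwwwwwwwwwwwwwwwwwwwwwwwwhhh
-90 hhhwwwwwBBBBBBBBBBBBBBwwwwwwhhh
-84 hhhhwwwwBBBwwwwwwwwwwwwwwwwwhhh
-80 hhhhwwwwwwwwhhhhhhhwwwwwwwwwhhh
-76 hhhhwwwwwwwhhhhhhhhhhhwwwwwwhhh
-72 hhhhhwwwwwwhhhhhhhhhhhwwwwwwhhh
-68 hhhhhwwwwwwhhhhhhhwhwdddddwdddd
-12.5 seen at L,w -80.58536221566274 -11.066244547784668
12.5 seen at L,w -80.58536221566274 14.409604175622423
240 223 [238.99269779 218.77751568] [241.03225561 228.46180033] [244.95997271 216.85251761] [247.67682768 229.65159992]
```

View pics/p12.png

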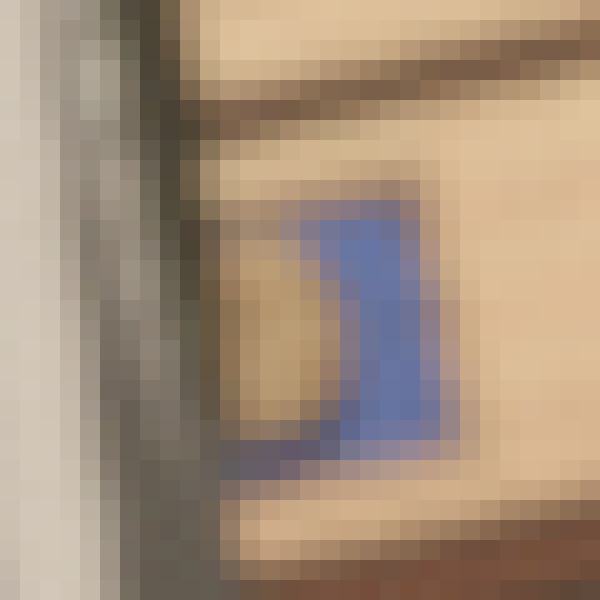

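p12 shows the handle end (275,335) centred in the trough felt (200 to 440) to within about 1 mm after parallax. I'll lower it and release.

carry_out(
  increments=[0,0,0.01,0,0,0,-1,0,0,0.025,0,0,0,-1,0,0,0.0335,0,0,0,-1,0,0,0.0335,0,0,0,-1,0,0,0.0335,0,0,0,-0.1,0,0,0.0335,0,0,0,-0.1,0,0,0.0335,0,0,0,-0.1,0,0,0,0,0,0,-0.1,0,0,-0.1,0,0,0,0,0,0,-0.2,0,0,0,0],
)

```text
time: 27.25
tool_pos: [455.5, 136.7, 125.9]
tcp_rot: [-180.0, -0.0, 103.5]
ft_force: [0.6, 0.9, 0.2]
finger_gap: 42.6
grip_force: 0.0
```

carry_out(
  increments=[0,0,-0.05,0,0,0,0,0,0,-0.12,0,0,0,0,0.03,-0.02,-0.2,0,0,0,0,0.1,-0.07,-0.25,0,0,0,0,0.2,-0.07,-0.25,0,0,0,0,0.32,-0.07,-0.25,0,0,0,0,0.44,-0.07,-0.25,0,0,0,0,0.55,-0.07,-0.25,0,0,0,0,0.6,-0.07,-0.25,0,0,0,0,0.6,-0.07,-0.25,0,0,0,0],
)

```text
time: 28.5
tool_pos: [372.2, 364.3, 224.6]
tcp_rot: [180.0, 0.0, 103.6]
ft_force: [-0.9, -0.3, 0.4]
finger_gap: 42.6
grip_force: 0.0
```

```bash
python3 - <<'E'
from h import *
from bench import sense
s=sense(); print(s["tool_pos"],s["ft_force"])
a=snap("scene"); b=snap("top")
o=np.zeros((600,800,3),np.uint8)
o[:,:500]=cv2.resize(a[150:250,210:293],(500,600),interpolation=3)
o[:213,500:]=cv2.resize(b[170:262,145:275],(300,213),interpolation=3)
o[220:520,500:]=cv2.resize(b[140:300,295:420],(300,300),interpolation=3)
cv2.imwrite("pics/p13.png",o)
E
```

```text
[372.18442002 364.25028432 224.56643521] [-0.85406502 -0.33054819  0.39287152]
```

View pics/p13.png

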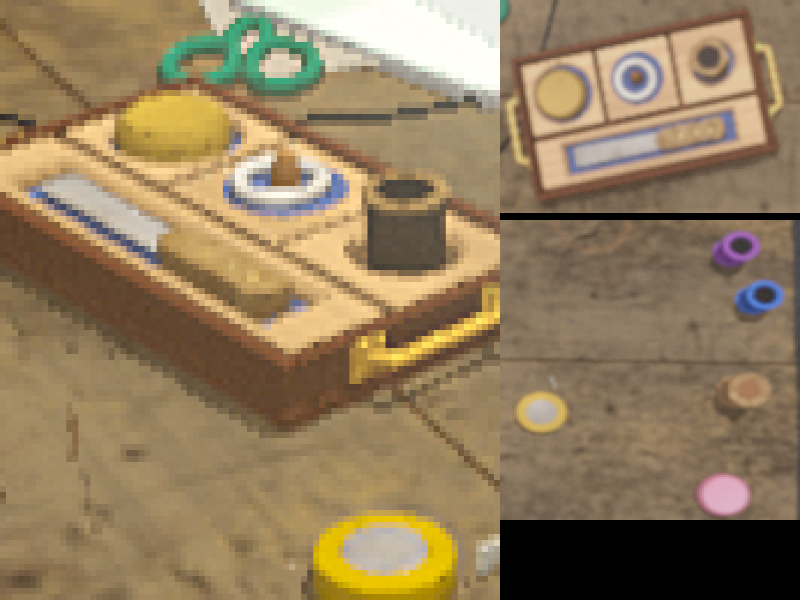

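p13 shows all four pieces in their blocks and the look-alikes untouched. The wax sits slightly to the left, so I'll check that it and the others are fully down.

```bash
python3 - <<'E'
import meas
from meas import *
from h import *
I["scene"]=snap("scene"); I["top"]=snap("top")
P=np.array([519.5,188.1]);y=np.array([-.2334,.9724])
D=P+86*y
ye=lambda h,s,v:(h>16)&(h<30)&(s>110)&(v>110)
A=blob("scene",proj("scene",(*D,40)),ye,16);B=blob("top",proj("top",(*D,40)),lambda h,s,v:(h>15)&(h<30)&(s>95)&(v>120),13)
print("wax",A[2],A[0],B[2],B[0],np.round(B[1][1],1),tri(A[0],B[0]),"top@41",on("top",B[0],41)[:2]-D)
# silhouette extents expected in scene for seated / 4 mm high
c=on("top",B[0],39)[:2]; t=np.linspace(0,6.28,200)
for z in(0,3,6):
    q=np.array([proj("scene",(c[0]+29*np.cos(a),c[1]+29*np.sin(a),22+z+k)) for a in t for k in(0,16)]+[proj("scene",(c[0]+26*np.cos(a),c[1]+26*np.sin(a),41+z)) for a in t]); print(z,q.min(0).round(1),q.max(0).round(1))
S=P-86*y
dk=lambda h,s,v:(v<75)
a=blob("scene",proj("scene",(*S,59)),dk,6);b=blob("top",proj("top",(*S,59)),lambda h,s,v:(v<105),7)
print("spool",a[2],b[2],tri(a[0],b[0]),S)
E
```

```text
wax [227 165  25  19 259] [239.16558838 172.63259888] [160 200  22  21 370] [170.37799072 210.29837036] [20.  21.7] (array([500.42633316, 274.35081651,  28.32728408]), np.float64(3.419193823748427)) top@41 [-1.81888139 -0.14177167]
0 [228.1 165.7] [247.9 179.1]
3 [228.  164.8] [247.9 178.2]
6 [228.  163.9] [247.8 177.3]Traceback (most recent call last):
  File "<stdin>", line 16, in <module>
  File "meas.py", line 10, in blob
    i=min(cand,key=lambda i:np.min(np.hypot(*(np.argwhere(l==i)[:,::-1]-seed).T))-0.02*st[i,4])
ValueError: min() iterable argument is empty
```

```bash
python3 - <<'E'
from h import *
for z in(59,62,65): print(z,proj("scene",(539.6,104.5,z)))
print(tri((210+403/6.02,150+188/6.0),(145+709/2.31-500/2.31,170+57/2.315)))
E
```

```text
59 [276.82141721 181.94156673]
62 [276.81136052 180.93326938]
65 [276.80127964 179.92255573]
(array([538.73675939, 103.19196995,  61.49402508]), np.float64(0.9995820522585123))
```

The spool top triangulates to 61.5 mm. The same method read about 2 mm high at the start, so this matches the seated height of 59 mm. The wax is 1.8 mm off the dish centre, inside the 4 mm clearance. Handing in.

```bash
python3 -c "
from bench import order
print(order.hand_in())"
```

```text
the job is handed in; nothing more can be done
None
```

The kit tray is made up and handed in at about 29 s of the 93 s: black spool in the bore, wax in the dish, ring over the post and knife in the trough, placed in that order, with the look-alikes untouched; the hand-in gave no verdict.

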